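# Add the next crosswise layer to a slatted riser in a medicine store

### The job

Finish the small slatted wooden riser in the middle of the bench: lay the two loose plain pine slats flat on top of it as its third layer, crosswise to the two slats that are its top layer now. Put one along each side, so that the slats' long sides and ends are flush with the riser's outer square. Leave the blue-painted slat where it lies.

Things in the scene. Friction and masses are not known exactly. Their poses are not given: they have to be found in the camera images.
- slat_a_mid (a point): A plain pale pine slat, 180 mm long, 32 mm wide, 22 mm thick, 40 to 85 g, lying flat and loose on the bench. The point is its centre, 11 mm above its underside; x runs along its length, y across its width, z up. The two pine slats are alike and may go on either side of the riser.
- slat_b_mid (a point): The other plain pale pine slat, 180 mm long, 32 mm wide, 22 mm thick, 40 to 85 g, lying flat and loose on the bench. The point is its centre, 11 mm above its underside; x runs along its length, y across its width, z up.
- slat_blue_mid (a point): A slat painted blue, not to be used and to be left lying: 180 mm long, 32 mm wide, 22 mm thick, 40 to 85 g, lying flat and loose on the bench. The point is its centre, 11 mm above its underside; x runs along its length, y across its width, z up.
- riser_top (a point): Part-built riser of pale pine slats, fixed to the bench: a 180 mm square, 44 mm high, two layers of two slats (each 180 x 32 x 22 mm) set along the edges, middle open. Its present top slats run along y at x = +-74 mm. The point is the centre of the square, level with the top faces; x, y along its sides, z up. New slats run along x, centred at x = 0, y = +74 and y = -74 mm, 11 mm above the point.
There are look-alikes about, which are no part of the job. What is shaped like the part that bears slat_a_mid but green is not meant. Leave any purple look-alike of the part that bears slat_b_mid alone.

How it is judged:
At the end, for the whole second after the job is handed in: Both pine slats lie flat on the riser's top layer, one on each side, crosswise to the slats below: centres within 18 mm of flush along and across, height within 4 mm, direction within 0.2 rad (11 degrees), at rest; the blue slat is within 30 mm of where it lay (((x of slat_a_mid in the frame of riser_top between -0.018 and 0.018 m and y of slat_a_mid in the frame of riser_top between 0.056 and 0.092 m and z of slat_a_mid in the frame of riser_top between 0.007 and 0.015 m and angle between the x axis of each of slat_a_mid, slat_b_mid and the x axis of riser_top, either way round below 0.2 rad and x of slat_b_mid in the frame of riser_top between -0.018 and 0.018 m and y of slat_b_mid in the frame of riser_top between -0.092 and -0.056 m and z of slat_b_mid in the frame of riser_top between 0.007 and 0.015 m) or (x of slat_a_mid in the frame of riser_top between -0.018 and 0.018 m and y of slat_a_mid in the frame of riser_top between -0.092 and -0.056 m and z of slat_a_mid in the frame of riser_top between 0.007 and 0.015 m and angle between the x axis of each of slat_a_mid, slat_b_mid and the x axis of riser_top, either way round below 0.2 rad and x of slat_b_mid in the frame of riser_top between -0.018 and 0.018 m and y of slat_b_mid in the frame of riser_top between 0.056 and 0.092 m and z of slat_b_mid in the frame of riser_top between 0.007 and 0.015 m)) and linear speed of each of slat_a, slat_b below 0.02 m/s and distance of slat_blue_mid from where it was at the start of the episode below 0.03 m); the robot touches nothing.
It fails at once if the blue slat is moved by more than 30 mm (distance of slat_blue_mid from where it was at the start of the episode above 0.03 m).
It also fails if it takes over 54 s, if anything falls off the work surface, if the arm or the gripper's body presses on something with over 40 N, if the wrist force passes 120 N, or if a joint passes its speed limit or range.

### The arm

A 7-joint arm with a two-finger parallel gripper is mounted at the origin on the work surface. World frame = base frame: x ahead of the robot, y to its left, z up, the work surface at z = 0. Lengths are in m, angles in rad, forces in N, time in s.
With the tool pointing down it reaches from about 0.425 to 0.875 m from the base axis. Payload 4.7 kg.
Tool frame: the origin (TCP) lies midway between the tips of the shut fingers; the grasp point (between the pads) lies 19 mm behind it; z points along the fingers, y is the direction in which the jaws open and shut (so a half turn about z gives the same grasp; the last joint's range is limited). The gripper opens to 87 mm and grips with 3 to 60 N. Pads are 19 mm wide; open, the fingers measure 117 mm over their backs; the gripper's body (75 mm by 190 mm) begins 51 mm behind the grasp point.
Start: joints at [1.169, 0.321, -0.07, 1.45, 0.023, 1.371, -0.057], TCP at [0.263, -0.595, 0.223] pointing down, gripper open.
Joint ranges: [-2.86, 2.86], [-0.3, 2.09], [-1.38, 1.24], [0.06, 2.45], [-1.56, 4.7], [0.09, 2.05], [-2.69, 2.69]. Speed limits (rad/s): [2.57, 2.57, 3.14, 3.14, 3.14, 3.14, 3.14].

### API

Orientations are given as [roll, pitch, yaw] about the fixed x, y, z axes, in that order (R = Rz(yaw) Ry(pitch) Rx(roll)).
In Python, from cell import r gives the robot as it stands. The module is installed in compiled form; this text tells all that it offers. Calls block until the motion is done:
- r.move_to(position, orientation): joint-space move of the TCP to a pose.
- r.move_straight(position, ori=None, speed=0.15): straight line of the TCP; ori=None keeps the orientation; speed is the mean speed in m/s.
- r.set_joints(angles): joint-space move.
- r.gripper_to(opening): opening from 0.0 (shut) to 1.0 (fully open); the grip force is fixed at half the most; returns when the fingers have stopped.
- r.wait(seconds).
- r.inverse_kinematics(position, orientation): joint angles nearest the present ones, or None.
- r.observe(): the state.
- r.capture(name): name is "scene" or "top" or "wrist"; returns the picture (384x512x3 uint8, red, green, blue); there is no depth.
- r.camera_model(name): a dict with "fx", "fy", "cx", "cy" (pixels), "R" (3x3) and "t" (3): a world point X has camera coordinates R X + t. Camera axes: x right, y down, z forward; pixel columns grow to the right and rows downward; lengths in m; the calibration is good to about 2 mm. A picture is of the moment at which its call begins: read the wrist's pose just before it. camera_model takes no time and is no camera call; for the wrist camera it gives the pose at the moment of the call.
A pose or a line that the arm cannot do raises r.Unreachable and nothing moves.
- r.close_job(): hands the job in, once; it reports no verdict.
The state is a dict: "time": time; "q": joint angles; "joint_vel": joint speeds; "joint_efforts": joint torques, N m; "tcp_pos": TCP position; "tool_rot": TCP orientation; "wrist_force": force on the tool from outside, world axes, zero at the start; "ft_torque": the same for the moment, N m; "width": opening from 0.0 (shut) to 1.0 (fully open).
Only numpy, scipy, OpenCV 4.12 (cv2) and the standard library are available. Lean on these libraries where they do the work, as an engineer would, in place of code of your own. Each camera call takes 0.05 s, during which the arm holds its last target. There are 200 camera calls.

## Working session

There is one attempt and no reset: what is moved stays moved. The work goes in short steps, each a Python script; the robot and the scene stay as the last script left them, time stands still between calls to the robot, and variables do not carry over. Pictures are saved under pics/ and viewed, about 8 in all and at most 12, crops included, and the job is handed in when it is done.

```bash
mkdir -p pics; python3 - <<'E'
from cell import r
import cv2,numpy as np
for n in("scene","top"):
    im=r.capture(n); cv2.imwrite(f"pics/{n}0.png",cv2.resize(im[:,:,::-1],(800,600),interpolation=cv2.INTER_CUBIC)); cv2.imwrite(f"pics/{n}_raw.png",im[:,:,::-1])
    m=r.camera_model(n); print(n,m, -np.array(m["R"]).T@m["t"])
s=r.observe();print(s["time"],s["tcp_pos"],s["tool_rot"])
E
```

```text
scene {'fx': 478.67196638004646, 'fy': 478.67196638004646, 'cx': 251.36305776063685, 'cy': 200.14212953235636, 'R': array([[ 0.24498908,  0.96952209,  0.00269625],
       [ 0.69283465, -0.17312606, -0.70000537],
       [-0.67820387,  0.17336172, -0.71413249]]), 't': array([-0.1588263 , -0.23820977,  1.90385425])} [ 1.49515202 -0.21731016  1.1932843 ]
top {'fx': 355.11433024722675, 'fy': 355.11433024722675, 'cx': 258.9243879468335, 'cy': 190.53322626237227, 'R': array([[ 0.00875663, -0.99991566,  0.00959162],
       [-0.98078321, -0.01045788, -0.19482025],
       [ 0.19490413, -0.00770133, -0.98079206]]), 't': array([0.02976371, 0.45029101, 1.10771409])} [0.22547918 0.04300117 1.17387752]
0.1 [ 0.26231965 -0.59417816  0.2215715 ] [-3.13987690e+00  1.23430515e-04  4.15875851e-01]
```

View pics/scene0.png

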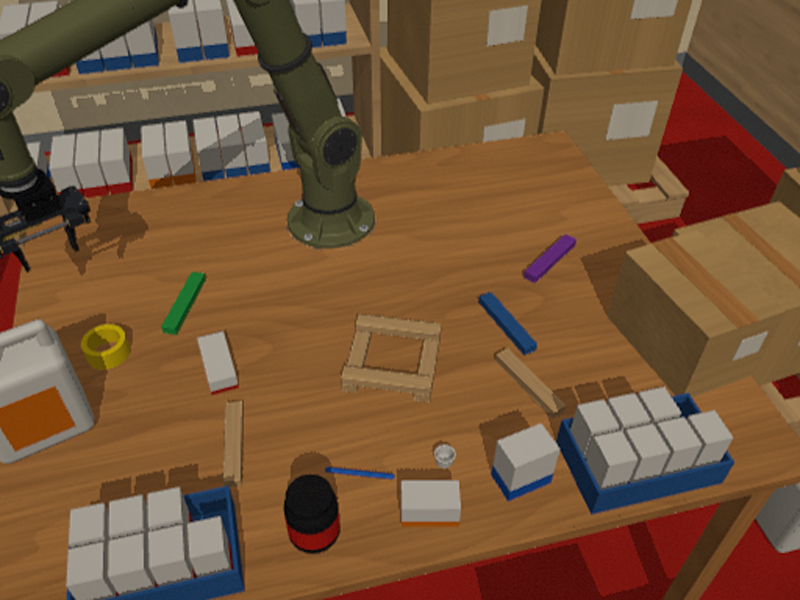

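View pics/top0.png

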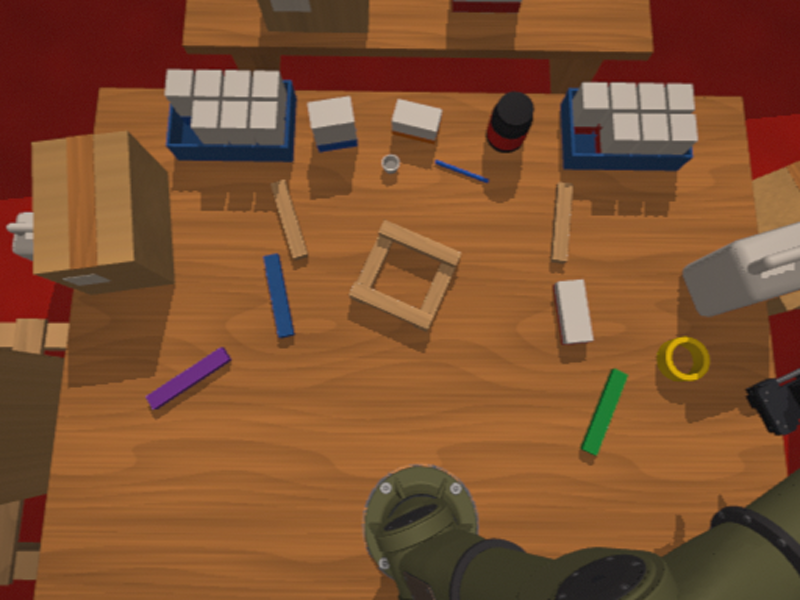

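The top view shows pine slats at about (290,220) and (562,223) in the 800x600 picture, and the riser at (405,275). In the scene view they are at (528,380), (233,440) and (392,355). Next I'll enlarge these areas.

```bash
python3 - <<'E'
import cv2,numpy as np
rows=[]
for n,os in(("top",[(218,136),(150,105),(320,105)]),("scene",[(214,192),(303,206),(112,248)])):
    im=cv2.imread(f"pics/{n}_raw.png"); t=[]
    for x,y in os:
        c=cv2.resize(im[y:y+80,x:x+86],None,fx=3,fy=3,interpolation=cv2.INTER_CUBIC)
        for k in range(0,80,10):
            cv2.putText(c,str(y+k),(0,3*k+4),0,.28,(255,255,255),1); cv2.putText(c,str(x+k),(3*k-4,238),0,.28,(255,255,255),1)
            cv2.line(c,(16,3*k),(22,3*k),(255,255,255),1); cv2.line(c,(3*k,222),(3*k,228),(255,255,255),1)
        t.append(c)
    rows.append(np.hstack(t))
cv2.imwrite("pics/comp.png",np.vstack(rows))
E
```

```text
(no output)
```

View pics/comp.png

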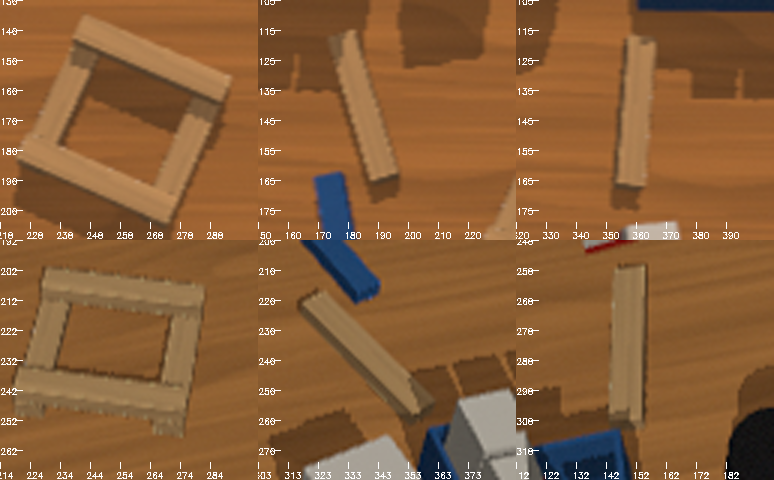

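Comp tiles: I can read the slat end midpoints and the riser's top corners in both views, so I'll triangulate them.

```bash
cat > h.py <<'E'
from cell import r
import cv2,numpy as np
def P(m): return np.diag([1,1,1.])@np.array([[m["fx"],0,m["cx"]],[0,m["fy"],m["cy"]],[0,0,1]])@np.c_[m["R"],m["t"]]
def tri(m1,p1,m2,p2):
    X=cv2.triangulatePoints(P(m1),P(m2),np.array(p1,float),np.array(p2,float)).ravel(); return X[:3]/X[3]
def onplane(m,p,z):
    R=np.array(m["R"]);c=-R.T@m["t"];d=R.T@[(p[0]-m["cx"])/m["fx"],(p[1]-m["cy"])/m["fy"],1]
    return c+d*(z-c[2])/d[2]
def proj(m,X):
    u=P(m)@np.append(X,1);return u[:2]/u[2]
E
python3 - <<'E'
from h import *
T=r.camera_model("top");S=r.camera_model("scene")
pts={"Lfar":((179.7,116),(356.3,261.7),.022),"Lnear":((192.7,164),(320.7,224.7),.022),
"Rfar":((362,117.7),(148.3,305.3),.022),"Rnear":((358,166.3),(150.7,256.3),.022),
"n-":((274,207.7),(228.7,201),.044),"n+":((225.3,186.7),(282,207.7),.044),"f+":((246.7,141.3),(275.3,246.7),.044),"f-":((295.3,161.7),(220,240.7),.044)}
for k,(a,b,z) in pts.items():
    print(k,tri(T,a,S,b).round(4),onplane(T,a,z).round(4),onplane(S,b,z).round(4))
E
```

```text
Lfar [0.7142 0.3117 0.0211] [0.7131 0.309  0.022 ] [0.7148 0.3127 0.022 ]
Lnear [0.544  0.2592 0.0189] [0.5427 0.2567 0.022 ] [0.5465 0.2591 0.022 ]
Rfar [ 0.7149 -0.3175  0.0231] [ 0.7149 -0.3202  0.022 ] [ 0.7146 -0.3163  0.022 ]
Rnear [ 0.5415 -0.2942  0.0226] [ 0.541  -0.2984  0.022 ] [ 0.542 -0.292  0.022]
n- [ 0.3936 -0.0142  0.0487] [ 0.3943 -0.0148  0.044 ] [ 0.3892 -0.0131  0.044 ]
n+ [0.4626 0.1484 0.0446] [0.4615 0.1435 0.044 ] [0.4623 0.1515 0.044 ]
f+ [0.6172 0.0808 0.0465] [0.617  0.0764 0.044 ] [0.6156 0.0839 0.044 ]
f- [ 0.5497 -0.0791  0.0435] [ 0.5483 -0.0851  0.044 ] [ 0.551  -0.0759  0.044 ]
```

```bash
cat >> h.py <<'E'
PI=np.pi
def go(p,yaw,straight=None):
    c=[y for y in (yaw,yaw+PI,yaw-PI) if r.inverse_kinematics(p,[PI,0,y]) is not None]
    q=r.observe()["q"]
    y=min(c,key=lambda y:np.abs(np.array(r.inverse_kinematics(p,[PI,0,y]))-q).max())
    r.move_to(p,[PI,0,y]); return y
def snap(n):
    m=r.camera_model("wrist");im=r.capture("wrist");cv2.imwrite(f"pics/{n}.png",im[:,:,::-1]);np.savez(f"pics/{n}.npz",**m);return m,im
E
python3 - <<'E'
from h import *
p=r.observe()["tcp_pos"]
r.move_straight([p[0],p[1],0.36],speed=.3)
print(go([.506,.034,.36],-.403)); m1,im1=snap("w_riser")
print(go([.628,-.306,.24],-.134)); m2,im2=snap("w_R")
for m in(m1,m2): print((-np.array(m["R"]).T@m["t"]).round(3),m["fx"])
print(r.observe()["time"],r.observe()["q"])
a=cv2.resize(np.hstack([im1,im2])[:,:,::-1],(800,300)); cv2.imwrite("pics/w1.png",a)
for k in(1,2):pass
E
```

```text
2.738592653589793
3.007592653589793
[0.441 0.06  0.521] 312.72589906625245
[ 0.558 -0.296  0.402] 312.72589906625245
4.625 [ 0.6972447   0.44735454 -0.41086128  1.27402348  0.17406547  1.45306015
  1.74196976]
```

View pics/w1.png

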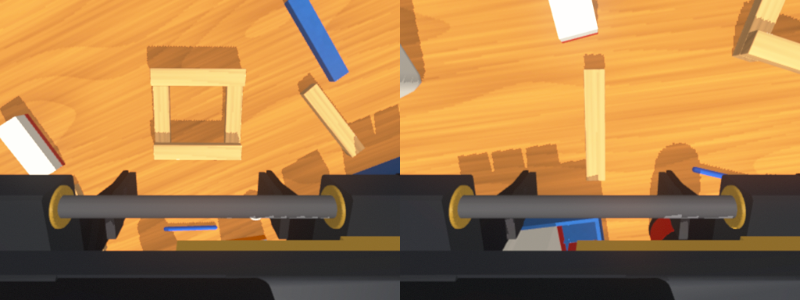

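The wrist views show the riser at about (197,115) and slat R at (595,122) in the composite. I'll enlarge both.

```bash
python3 - <<'E'
import cv2,numpy as np
t=[]
for n,(x,y) in(("w_riser",(180,78)),("w_R",(195,75))):
    im=cv2.imread(f"pics/{n}.png"); c=cv2.resize(im[y:y+165,x:x+130],None,fx=3,fy=3,interpolation=cv2.INTER_CUBIC)
    for k in range(0,165,10):
        cv2.putText(c,str(y+k),(0,3*k+4),0,.3,(0,0,0),1); cv2.line(c,(20,3*k),(26,3*k),(0,0,0),1)
        if k<130: cv2.putText(c,str(x+k),(3*k-8,490),0,.3,(0,0,0),1);cv2.line(c,(3*k,474),(3*k,480),(0,0,0),1)
    t.append(c)
cv2.imwrite("pics/w1c.png",np.hstack(t))
E
```

```text
(no output)
```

View pics/w1c.png

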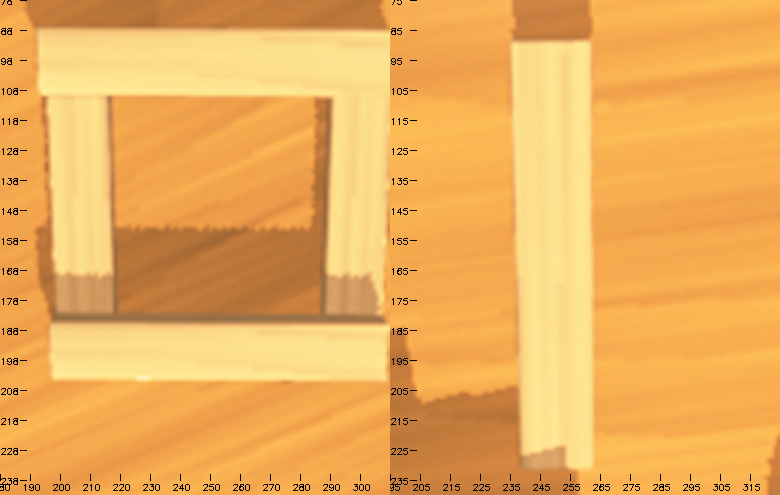

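```bash
python3 - <<'E'
from h import *
W=np.load("pics/w_riser.npz");V=np.load("pics/w_R.npz")
C=[onplane(W,p,.044) for p in((192.3,87.3),(313.6,88),(308.5,204),(197,204.7))]
D=[onplane(V,p,.022) for p in((236,88.3),(262,88.3),(262.7,231),(238.3,230))]
T,S=r.camera_model("top"),r.camera_model("scene")
for A in(C,D):
    A=np.array(A);d=(A[2]+A[3]-A[0]-A[1])/2
    print(A.round(4).tolist(),"c",A.mean(0).round(4),"yaw",np.arctan2(d[1],d[0]),"len",np.linalg.norm(d),[np.linalg.norm(A[i]-A[i-1]).round(4) for i in range(4)])
# height check from wrist + scene
print(tri(W,(192.3,87.3),S,(228.7,201)),tri(W,(313.6,88),S,(282,207.7)),tri(V,(249,88.3),S,(150.7,256.3)),tri(V,(250.5,230.5),S,(148.3,305.3)))
E
```

```text
[[0.387, -0.0116, 0.044], [0.4575, 0.1501, 0.044], [0.621, 0.0809, 0.044], [0.5514, -0.084, 0.044]] c [0.5042 0.0338 0.044 ] yaw -0.40755259427116736 len 0.1785339932541948 [np.float64(0.1796), np.float64(0.1764), np.float64(0.1774), np.float64(0.179)]
[[0.5405, -0.312, 0.022], [0.5444, -0.2821, 0.022], [0.7216, -0.3033, 0.022], [0.716, -0.3348, 0.022]] c [ 0.6306 -0.3081  0.022 ] yaw -0.1240958505703822 len 0.17774772627214494 [np.float64(0.177), np.float64(0.0301), np.float64(0.1785), np.float64(0.032)]
[ 0.38650484 -0.01241643  0.04114377] [0.45800716 0.1523909  0.03923773] [ 0.54223902 -0.29348149  0.02221161] [ 0.71711339 -0.31682093  0.02581563]
```

The wrist, top and scene measurements agree to within a few mm, so I'll pick slat R and place it on the -y side.

```bash
cat >> h.py <<'E'
RC=np.array([.505,.034]);RY=-.407
def pick(c,yaw):
    y=go([*c,.08],yaw); r.move_straight([*c,.006],speed=.12); print("z",r.observe()["tcp_pos"]); r.gripper_to(0.15)
    print("w",r.observe()["width"]); r.move_straight([*c,.16],speed=.2); print("w",r.observe()["width"],r.observe()["wrist_force"])
def place(side):
    t=RC+side*.074*np.array([-np.sin(RY),np.cos(RY)])
    go([*t,.16],RY); r.move_straight([*t,.0515],speed=.12); s=r.observe();print("pl",s["tcp_pos"],s["wrist_force"],s["width"])
E
python3 - <<'E'
from h import *
pick([.629,-.307],-.127); place(-1); print(r.observe()["time"]); m,im=snap("held"); 
cv2.imwrite("pics/held_s.png",np.hstack([im[:,:,::-1],r.capture("scene")[180:330,140:396,::-1].repeat(1,0) if 0 else cv2.resize(r.capture("scene")[180:276,200:296,::-1],(384,384))])[:, :800][:, -800:])
E
```

```text
z [ 0.6297595  -0.30721415  0.00689   ]
w 0.35990170786703235
w 0.36571835968708655 [-0.37251963 -1.05038719 -1.21677068]
pl [ 0.47642169 -0.03402159  0.05210763] [ 0.36734825 -0.14530254 -0.25160252] 0.3641862519574272
10.175
```

```bash
python3 -c "
import cv2;a=cv2.imread('pics/held_s.png');print(a.shape);cv2.imwrite('pics/held_v.png',cv2.resize(a,(790,int(a.shape[0]*790/896)))) "
```

```text
(384, 800, 3)
```

View pics/held_s.png

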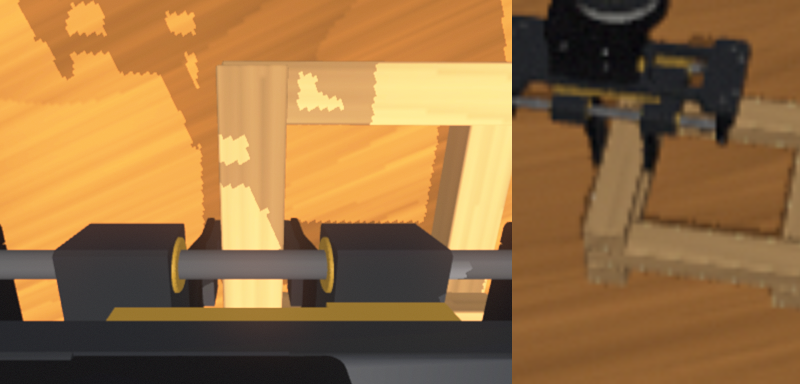

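The held slat is flush with the riser's -y side and near end. I'll lower it 1 mm, release, and pick the other one.

```bash
python3 - <<'E'
from h import *
T=r.camera_model("top")
print("carton corner",onplane(T,(110,178),0),onplane(T,(82,85),.2),"blue far end",onplane(T,(174,163),.022))
p=r.observe()["tcp_pos"]
r.move_straight([p[0],p[1],.0505],speed=.03);print(r.observe()["wrist_force"])
r.gripper_to(.65); r.wait(.2); r.move_straight([p[0],p[1],.2],speed=.2)
print(go([.60,.27,.26],.30)); m,im=snap("w_L"); print(r.observe()["time"])
cv2.imwrite("pics/w_Lv.png",cv2.resize(im[:260,:,::-1],(788,400)))
E
```

```text
carton corner [ 4.96576834e-01  5.37552296e-01 -2.22044605e-16] [0.73149772 0.56116711 0.2       ] blue far end [0.54540937 0.31935723 0.022     ]
[0.41877555 0.03162766 0.14875424]
3.441592653589793
13.675
```

View pics/w_Lv.png

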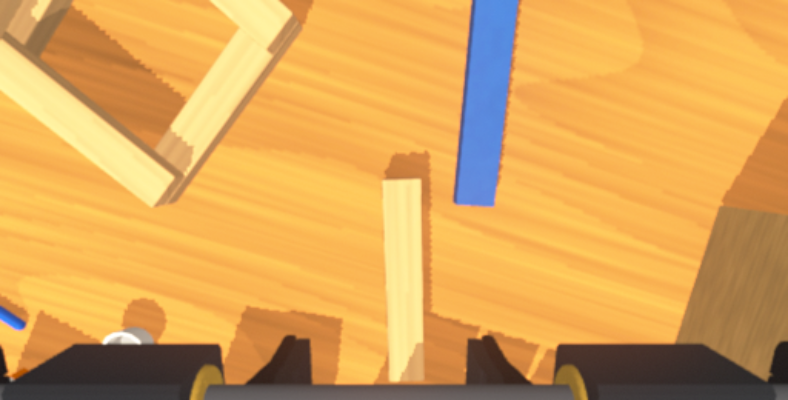

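Slat L's near end is at (402,179), and the blue slat's far end is at (475,205), well clear of the grasp at mid-length.

```bash
python3 - <<'E'
from h import *
m=np.load("pics/w_L.npz"); f=np.array([788/512,400/260])
A=[onplane(m,np.array(p)/f,.022)[:2] for p in((383,180),(421,178),(423,378),(388,378))]
n=(A[0]+A[1])/2; d=(A[2]+A[3])/2-n; yaw=np.arctan2(d[1],d[0]); c=n+.09*np.array([np.cos(yaw),np.sin(yaw)])
print(n,np.linalg.norm(d),yaw,c,np.linalg.norm(A[0]-A[1]))
assert np.linalg.norm(c-[.629,.285])<.012 and abs(yaw-.3)<.1
pick(c.tolist(),yaw); place(1)
p=r.observe()["tcp_pos"]
r.move_straight([p[0],p[1],.0505],speed=.03);print(r.observe()["wrist_force"])
r.gripper_to(.65); r.wait(.2); r.move_straight([p[0],p[1],.2],speed=.2)
go([.505,.034,.36],RY); m,im=snap("w_fin"); print(r.observe()["time"])
t=r.capture("top")[:,:,::-1]; 
cv2.imwrite("pics/fin.png",np.hstack([cv2.resize(im[60:220,150:350,::-1],(500,400)),cv2.resize(t[100:260,160:280],(300,400))]))
E
```

```text
[0.54483608 0.2610587 ] 0.1757313681165482 0.3225014224983668 [0.63019618 0.2895833 ] 0.030742072759006225
z [0.63069385 0.29002933 0.00676689]
w 0.36226599647283014
w 0.36475693066395026 [-0.91944709 -0.2356561  -0.23058927]
pl [0.53480244 0.10229195 0.05183948] [-0.2274918   0.0244096  -1.00529153] 0.36494437852197836
[-1.09701472  0.52994175 -0.32378271]
21.4667
```

View pics/fin.png

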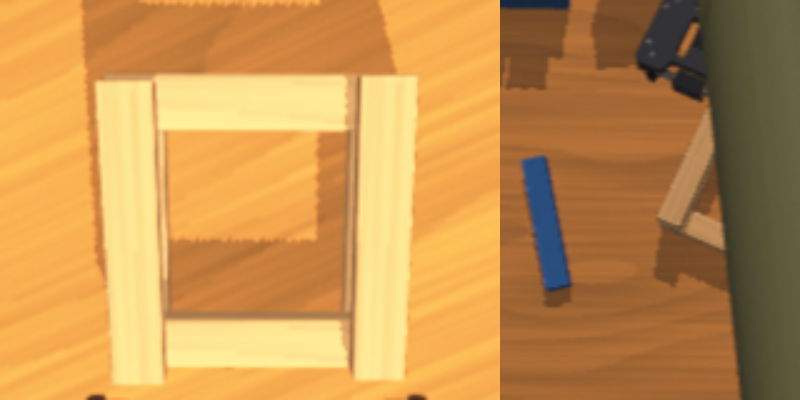

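Both slats lie flat along the two sides: left (96–165, 80–384), right (353–418, 76–380). The blue slat hasn't moved. A numeric check follows before I hand in.

```bash
python3 - <<'E'
from h import *
m=np.load("pics/w_fin.npz")
ok=True
for q in(((96,80),(155,79),(165,383),(112,384)),((358,76),(418,76),(405,380),(353,380))):
    A=np.array([onplane(m,np.array(p)/2.5+[150,60],.066)[:2] for p in q]);d=A[2]+A[3]-A[0]-A[1];e=A.mean(0)-RC
    c,s=np.cos(RY),np.sin(RY);x,y=c*e[0]+s*e[1],-s*e[0]+c*e[1];a=np.arctan2(d[1],d[0])-RY
    print(x,y,a,np.linalg.norm(d)/2); ok&=abs(x)<.011 and abs(abs(y)-.074)<.011 and abs(a)<.1
if ok: r.close_job(); print("closed",r.observe()["time"])
E
```

```text
0.0029640365392663674 -0.07270996404359187 0.0007932559399860817 0.17873143186863863
0.0009273020068840572 0.07394123080899559 0.013194691970096983 0.1782816679878706
the job is handed in; nothing more can be done
the job is handed in; nothing more can be done
```

Both pine slats now lie flat on the riser as its third layer, one along each side, and I handed the job in at about 21.5 s of the 54 s allowed.

| Slat | Off along x | y from centre (target ±74 mm) | Angle error |
|---|---|---|---|
| -y side | 3 mm | -72.7 mm | 0.001 rad |
| +y side | 1 mm | +73.9 mm | 0.013 rad |

- **Measurement:** this is from the last wrist picture, with the slats' top faces taken to be at 66 mm. I did not measure their final height separately. The seen length of about 178 mm, against the real 180 mm, fits them lying flat at that level.
- **Blue slat:** it looked undisturbed in the final top view, though I did not measure its position. The green and purple look-alikes were never approached.
- **Disagreements:** single-view riser corners from the top and scene cameras differed by up to about 9 mm. The wrist and scene views together put two riser corners at 39 and 41 mm instead of 44 mm. I used the wrist view's riser centre, which agreed with the two-view result to about 2 mm.
- **Failed checks:** none.

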